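# Park the turntable's index plunger

## Robot

A 6-joint arm with a two-finger parallel gripper is mounted at the origin on a cart in front of the work surface, level with it; the furniture and walls round the work are solid. World frame = base frame: x ahead of the robot, y to its left, z up, the work surface at z = 0. Lengths are in m, angles in degrees, forces in N, time in s.
With the tool pointing down it reaches from about 0.4 to 0.825 m from the base axis. Payload 7 kg.
Tool frame: the origin (TCP) lies on the centre line of the jaws, within the pads' length; the fingertips stand r.tip_reach ahead of it and the grasp point (between the pads) is the TCP (r.tip_reach is the distance from the TCP to the fingertips, in m); z points along the fingers, y is the line along which they close (so a half turn about z gives the same grasp; the last joint's range is limited). The gripper opens to 88 mm and grips with 3 to 60 N. Pads are 19 mm wide; open, the fingers measure 130 mm over their backs; the gripper's body (78 mm by 193 mm) begins 47 mm behind the grasp point.
Start: joints at [-60.785, 20.546, 0.682, 0, -70.136, -16.507], TCP at [0.148, -0.658, 0.246] pointing down, gripper open.
Joint ranges: [-176.03, 176.03], [-82.01, 121.73], [-58.28, 71.71], [-173.87, 95.51], [-174.79, -0.11], [-173.66, 173.66]. Speed limits (degrees/s): [136.94, 136.94, 172.46, 180, 180, 180].

## Interface

Orientations are given as [roll, pitch, yaw] about the fixed x, y, z axes, in that order (R = Rz(yaw) Ry(pitch) Rx(roll)).
In Python, from plant import sensors, cams, r gives the robot as it stands.
- The arm moves only by the tool drive_tool, never from a script. Its argument "rows" is a list of rows, each an object of numbers: "fingers": the gripper's target within -1 to 1 (fully open at 1, half-way at 0, shut at -1); "x", "y", "z": the shift along the tool's x, y, z in m; "spin": the turn about the tool's z in rad. A call has 1 to 10 rows; each row is the pose to reach, as a shift and turn from the pose commanded when the call began, along the tool's axes at that moment; what a row does not reach only later rows make up. A row lasts 1/8 s, in which the tool goes at most 62.5 mm and 10.7 degrees, less where a joint would pass 70% of its speed; a pose out of reach is approached as far as the arm can. A call with a gripper value outside its range is refused whole. The fingers move at their own pace and stop on an object; "newtons" is the grip in N (left out, the last holds). Time passes only in rows, so rows that repeat a pose let the fingers close. It gives the time, the measured TCP pose, the force, the opening and the grip force at its end, in the units of the state.
- sensors.get_state(): the state, without advancing time (a new reading comes with each control period).
- cams.capture(name): name is "scene" or "top" or "wrist"; returns a dict with "pixels" (400x640x3 uint8, red, green, blue), "intrinsics" (3x3 intrinsics, pixels), "eye" and "orientation" of the camera in the world; the wrist camera has in their place "T_tool_cam" (4x4, takes a point from camera to tool coordinates, whose origin is the TCP and whose axes are the flange's). Camera axes: x right, y up, looking along -z (the intrinsics and any distortion apply to the point x, -y, -z); pixel columns grow to the right and rows downward; lengths in m; the calibration is good to about 2 mm. A picture is of the moment at which its call begins: read the wrist's pose just before it. There is no depth.
- r.close_job(): hands the job in; it is judged then, once.
The state is a dict: "time_s": time; "joints": joint angles; "qd": joint speeds; "joint_torque": joint torques, N m; "tcp_pos": TCP position; "eef_rot": TCP orientation; "contact_force": force on the tool from outside, world axes, zero at the start; "moment": the same for the moment, N m; "gripper_width": finger opening in m; "gripper_force": force on a finger pad.
Only numpy, scipy, OpenCV 4.12 (cv2) and the standard library are available. Lean on these libraries where they do the work, as an engineer would, in place of code of your own. Each camera call takes 0.05 s, during which the arm holds its last target. There are 200 camera calls.

## Task

Free the round turntable on the desk: pull its sprung index plunger straight up by the black grip, twist it a sixth of a turn (either way) and let it down into the rest notch, so that it stays retracted when you let go. Leave the plunger of the straight slide stage, which looks the same, locked as it is.

Things in the scene. Friction and masses are not known exactly. Their poses are not given: they have to be found in the camera images.
- turn_stage: Aluminium plate 100 x 150 x 10 mm fixed to the desk, with a ROUND steel turntable (disc 100 mm across, ring of small holes, a lens filter lying on it). A grey bracket reaches over the disc's rim and carries the plunger to park. Origin: underside centre, z up. Its look-alike has a SQUARE-EDGED slide (90 x 96 mm, row of holes, card case on it); they may stand either way round.
- table_grip (a point): Middle of the round table's plunger grip: a black upright bar 46 mm long (its y axis), 12 mm thick (x: pinch along this), 26 mm high; z up is the axis of pull and twist. Starts 89 mm over the desk, bar 76 to 102 mm; turns and lifts with the plunger. Below is an aluminium collar, 36 mm across, top at 72 mm: fingertips stay above 73 mm. The other stage's plunger is of the same shape and size.
- table_lift (a joint): Pull-up of that plunger, m: 0 locked (start), 0.026 upper stop. A spring pulls it down, 6 N at 0, 10 N at 0.020. Its 5 mm cross pin, along the bar, lies in a deep slot of the collar and lets it twist only when lifted over 0.015 (aim at 0.018 to 0.022). Parked in a rest notch it reads about 0.010; on the land between slot and notch 0.014.
- table_twist (a joint): Twist of that plunger about its upright axis, rad, counter-clockwise from above positive: 0 over the deep slot (start); rest notches (4 mm deep, sloping sides that draw the pin in) at +1.05 and -1.05, catching from about 0.8 on; stops at +1.3 and -1.3.
- slide_lift (a joint): Pull-up, m, of the look-alike plunger on the stage with the square-edged slide: 0 locked (start), where it must stay.

How it is judged:
By the outcome, as a careful person would: the job done as asked, in the order asked, and still so for the second after the job is handed in, with the robot touching nothing.
It also fails if it takes over 35 s, if anything falls off the work surface, if the arm or the gripper's body presses on something with over 40 N, if the wrist force passes 120 N, or if a joint passes its speed limit or range.

## Working session

There is one attempt and no reset: what is moved stays moved. The work goes in short steps, Python scripts to look and compute and a tool call to move; the robot and the scene stay as the last step left them, time stands still between calls to the robot, and variables do not carry over. Pictures are saved under pics/ and viewed, at most 10 in all, crops included, and the job is handed in when it is done.

Besides the shell and the picture viewer there is one more tool, called by a JSON object that holds its "name" and its "arguments", one argument or row to a line. drive_tool: Moves the arm, as the interface text tells. Its arguments: {"type":"object","properties":{"rows":{"type":"array"},"newtons":{"type":"number"}},"required":["rows"]}

```bash
mkdir -p pics
cat > h.py <<'E'
import numpy as np, cv2
from plant import sensors, cams, r
def cap(n,f):
    c=cams.capture(n); cv2.imwrite('pics/'+f,c['pixels'][:,:,::-1]); return c
E
python3 - <<'E'
from h import *
for n in ['top','scene']:
    c=cap(n,n+'1.png'); print(n,{k:np.round(v,4).tolist() for k,v in c.items() if k!='pixels' and not isinstance(v,str)})
print(r.tip_reach); s=sensors.get_state(); print(s)
E
```

```text
top {'intrinsics': [[434.9725, 0.0, 326.9427], [0.0, 434.9725, 198.6242], [0.0, 0.0, 1.0]], 'eye': [0.453, -0.0177, 1.183], 'orientation': [3.2897, 1.0927, -91.5507]}
scene {'intrinsics': [[435.8572, 0.0, 323.0985], [0.0, 435.8572, 194.5821], [0.0, 0.0, 1.0]], 'eye': [0.0113, -0.5779, 0.5045], 'orientation': [60.697, -0.6104, -41.0332]}
0.019
{'time_s': 0.1, 'joints': array([-6.07837100e+01,  2.05876651e+01,  6.39102855e-01, -1.57525563e-02,
       -7.01368590e+01, -1.65066365e+01]), 'qd': array([ 0.03127371, -0.0402664 ,  0.11110745, -0.04946793, -0.02548799,
        0.05552336]), 'joint_torque': array([-1.52602523e-03, -5.84161627e+01,  2.93753922e+01,  7.01563016e+00,
        1.02089092e-02, -5.86964052e-05]), 'tcp_pos': array([ 0.14837815, -0.65807003,  0.24471944]), 'eef_rot': array([ 1.79913891e+02, -1.00734985e-02, -1.67295702e+02]), 'contact_force': array([-0.79063896, -0.34139714,  0.21522395]), 'moment': array([ 0.02732521, -0.0249527 ,  0.0094557 ]), 'gripper_force': 0.0, 'gripper_width': 0.0878352129837074}
```

View pics/top1.png

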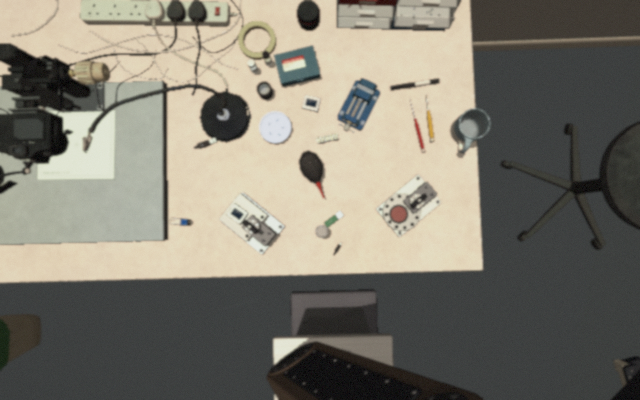

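View pics/scene1.png

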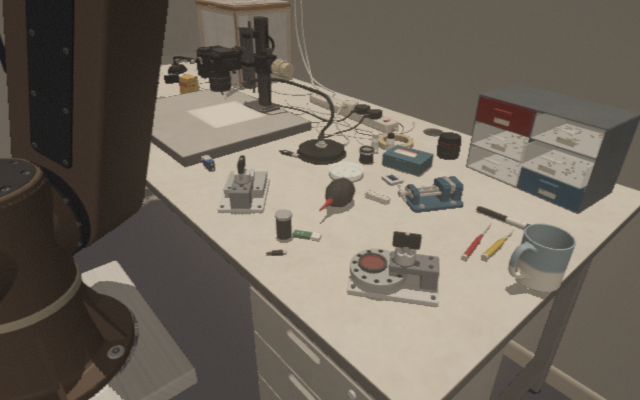

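The top view shows the round table's stage at about (408,206), red filter at (399,214) and plunger near (421,196). In the scene view its grip is at about (407,240). The slide stage is at (252,223) in the top view. I'll enlarge both.

```bash
cat >> h.py <<'E'
from scipy.spatial.transform import Rotation as Ro
def back(c,uv,z):
    R=Ro.from_euler('xyz',c['orientation'],degrees=True).as_matrix(); K=c['intrinsics']
    d=R@np.array([(uv[0]-K[0,2])/K[0,0],-(uv[1]-K[1,2])/K[1,1],-1]); e=np.array(c['eye'])
    return e+d*(z-e[2])/d[2]
E
python3 - <<'E'
from h import *
a=cv2.imread('pics/top1.png')[170:240,370:446]; b=cv2.imread('pics/scene1.png')[220:310,340:450]
a=cv2.resize(a,(380*1,350),interpolation=3); b=cv2.resize(b,(420,344),interpolation=3)
o=np.zeros((350,800,3),np.uint8); o[:,:380]=a; o[:344,380:]=b; cv2.imwrite('pics/crop1.png',o)
t=cams.capture('top'); s=cams.capture('scene')
print(back(t,(421,195),.089),back(s,(407,240),.089),back(t,(399,214),.03))
for p in [(415,178),(440,208),(401,236),(376,207)]: print(p,back(t,p,.01))
E
```

```text
[ 0.51889965 -0.23488329  0.089     ] [ 0.50635675 -0.2265875   0.089     ] [ 0.47382428 -0.18674115  0.03      ]
(415, 178) [ 0.57005737 -0.23625616  0.01      ]
(440, 208) [ 0.48726336 -0.29998321  0.01      ]
(401, 236) [ 0.4151419  -0.19286177  0.01      ]
(376, 207) [ 0.4947146  -0.12863004  0.01      ]
```

View pics/crop1.png

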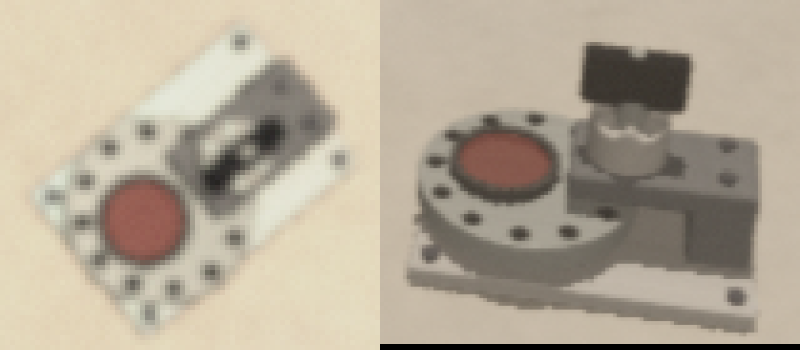

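Run:
```python
from h import *
t=cams.capture('top'); s=cams.capture('scene')
f=lambda u,v:(370+u/5,170+v/5)
print(back(t,f(243,157),.1),back(s,(407.3,239.9),.089))
L=[back(t,f(*p),.01) for p in [(240,22),(352,162),(148,332),(35,192)]]
for a,b in [(0,1),(1,2),(2,3),(3,0)]:
    d=L[b]-L[a]; print(np.linalg.norm(d),np.degrees(np.arctan2(d[1],d[0])))
d=back(t,f(272,133),.1)-back(t,f(213,180),.1);print(np.linalg.norm(d),np.degrees(np.arctan2(d[1],d[0])))
st=sensors.get_state(); c=cams.capture('wrist'); print(c['T_tool_cam'],c['intrinsics'])
R=Ro.from_euler('xyz',st['eef_rot'],degrees=True).as_matrix(); print(R, R.T@(np.array([.508,-.230,.246])-st['tcp_pos']))
```

```text
[ 0.50248786 -0.22613702  0.1       ] [ 0.50695947 -0.22672436  0.089     ]
0.09603521684483951 -143.60352040171688
0.14297109058221016 128.04093193659213
0.09609451414098406 37.046757036140946
0.14405974165250682 -51.99262931149473
0.03760234000717891 -53.168502670151305
[[ 5.07406493e-04  9.51948110e-01  3.06258942e-01  8.35337463e-02]
 [ 9.99998913e-01 -9.06975204e-04  1.16237386e-03  9.16599353e-04]
 [ 1.38428887e-03  3.06258019e-01 -9.51947535e-01 -1.38237661e-01]
 [ 0.00000000e+00  0.00000000e+00  0.00000000e+00  1.00000000e+00]] [[328.35879435   0.         319.09545022]
 [  0.         328.35879435 198.98136897]
 [  0.           0.           1.        ]]
[[-9.75521066e-01 -2.19905902e-01 -2.11789672e-04]
 [-2.19905988e-01  9.75520907e-01  5.63152949e-04]
 [ 8.27645958e-05  5.95941382e-04 -9.99999819e-01]] [-0.44496159  0.33875109 -0.00060096]
```

The grip is at about (0.505, -0.227), with its bar along roughly -52.5° in yaw. The two cameras agree to 5 mm. I'll hover over it with the jaws across the bar.

{"name": "drive_tool", "arguments": {
  "rows": [
    {"x": -0.05, "y": 0.038, "spin": 0.13, "fingers": 1},
    {"x": -0.1, "y": 0.076, "spin": 0.27, "fingers": 1},
    {"x": -0.15, "y": 0.115, "spin": 0.4, "fingers": 1},
    {"x": -0.2, "y": 0.154, "spin": 0.53, "fingers": 1},
    {"x": -0.25, "y": 0.192, "spin": 0.66, "fingers": 1},
    {"x": -0.3, "y": 0.231, "spin": 0.8, "fingers": 1},
    {"x": -0.35, "y": 0.27, "spin": 0.93, "fingers": 1},
    {"x": -0.4, "y": 0.309, "spin": 1.06, "fingers": 1},
    {"x": -0.443, "y": 0.343, "spin": 1.138, "fingers": 1},
    {"x": -0.443, "y": 0.343, "spin": 1.138, "fingers": 1}
  ]
}}

```text
invalid input
```

Run:
```python
from h import *
s=sensors.get_state(); c=cap('wrist','w1.png'); import pickle; pickle.dump((s,c),open('w1.pkl','wb'))
print(s['tcp_pos'],s['eef_rot'],s['joints'])
```

```text
[ 0.14844487 -0.65836746  0.24533926] [ 1.79978212e+02 -3.63718708e-03 -1.67294499e+02] [-6.07846882e+01  2.05583622e+01  6.71787991e-01 -2.87563232e-03
 -7.01353493e+01 -1.65088341e+01]
```

View pics/w1.png

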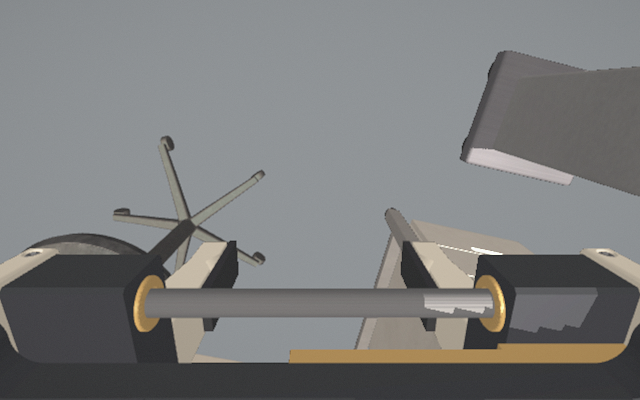

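The move was refused: the picture shows only the floor and chair from the start pose. I'll retry with every key given.

{"name": "drive_tool", "arguments": {
  "newtons": 20,
  "rows": [
    {"x": -0.05, "y": 0.038, "z": 0.0, "spin": 0.13, "fingers": 1.0},
    {"x": -0.1, "y": 0.076, "z": 0.0, "spin": 0.27, "fingers": 1.0},
    {"x": -0.15, "y": 0.115, "z": 0.0, "spin": 0.4, "fingers": 1.0},
    {"x": -0.2, "y": 0.154, "z": 0.0, "spin": 0.53, "fingers": 1.0},
    {"x": -0.25, "y": 0.192, "z": 0.0, "spin": 0.66, "fingers": 1.0},
    {"x": -0.3, "y": 0.231, "z": 0.0, "spin": 0.8, "fingers": 1.0},
    {"x": -0.35, "y": 0.27, "z": 0.0, "spin": 0.93, "fingers": 1.0},
    {"x": -0.4, "y": 0.309, "z": 0.0, "spin": 1.06, "fingers": 1.0},
    {"x": -0.443, "y": 0.343, "z": 0.0, "spin": 1.138, "fingers": 1.0},
    {"x": -0.443, "y": 0.343, "z": 0.0, "spin": 1.138, "fingers": 1.0}
  ]
}}

```text
time_s: 1.65
tcp_pos: [0.5074, -0.2234, 0.2455]
eef_rot: [180.0, 0.0, 127.7]
contact_force: [-0.7, -0.3, -0.4]
gripper_width: 0.0875
gripper_force: 0.0
```

Run:
```python
from h import *
s=sensors.get_state(); c=cap('wrist','w2.png'); import pickle; pickle.dump((s,c),open('w2.pkl','wb'))
print(s['tcp_pos'],s['eef_rot'],s['joints'])
```

```text
[ 0.50743679 -0.22344543  0.24548088] [1.79973351e+02 1.17175108e-02 1.27710117e+02] [-3.53362419e+00  9.21596335e+00 -1.47191283e+01 -9.58460659e-03
 -6.60371457e+01 -1.38752365e+02]
```

View pics/w2.png

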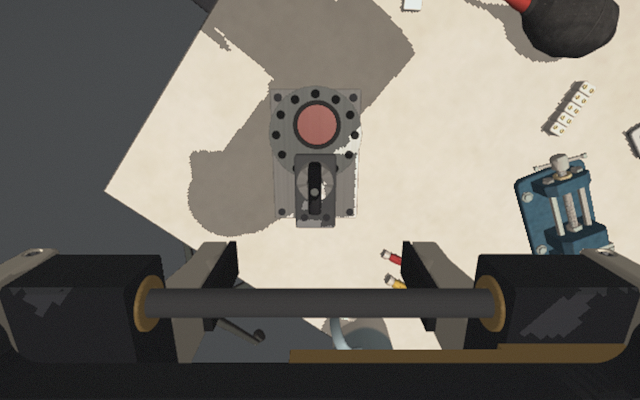

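The round table's bar is at columns 308–321 and rows 162–214, in line with the jaws. I'll segment it for a precise centre.

```bash
cat >> h.py <<'E'
def wback(s,c,uv,z):
    Rt=Ro.from_euler('xyz',s['eef_rot'],degrees=True).as_matrix(); T=c['T_tool_cam']; K=c['intrinsics']
    e=s['tcp_pos']+Rt@T[:3,3]
    d=Rt@T[:3,:3]@np.array([(uv[0]-K[0,2])/K[0,0],-(uv[1]-K[1,2])/K[1,1],-1])
    return e+d*(z-e[2])/d[2]
E
python3 - <<'E'
from h import *
import pickle
s,c=pickle.load(open('w2.pkl','rb'))
g=cv2.cvtColor(c['pixels'],cv2.COLOR_RGB2GRAY)[140:240,270:370]
cv2.imwrite('pics/crop2.png',cv2.resize(c['pixels'][140:240,270:370,::-1],(600,600),interpolation=0))
m=(g<35).astype(np.uint8); n,l,st,ce=cv2.connectedComponentsWithStats(m)
for i in range(1,n):
    if st[i,4]>15: print(st[i]+[270,140,0,0,0],ce[i]+[270,140])
Rt=Ro.from_euler('xyz',s['eef_rot'],degrees=True).as_matrix()
for uv in [(315,163),(315,214),(308,188),(321,188)]:
    for z in (.102,.076): p=wback(s,c,uv,z); print(uv,z,p.round(4),(Rt.T@(p-s['tcp_pos'])).round(4))
E
```

```text
[279 151   6   7  35] [281.42857143 154.22857143]
[345 153   7   5  23] [348.17391304 155.26086957]
[308 162  13  52 392] [313.78571429 179.58673469]
(315, 163) 0.102 [ 0.4888 -0.2048  0.102 ] [ 0.0262 -0.0034  0.1435]
(315, 163) 0.076 [ 0.4918 -0.2093  0.076 ] [ 0.0208 -0.0038  0.1695]
(315, 214) 0.102 [ 0.5177 -0.2424  0.102 ] [-0.0212 -0.0036  0.1435]
(315, 214) 0.076 [ 0.5233 -0.2503  0.076 ] [-0.0309 -0.0039  0.1695]
(308, 188) 0.102 [ 0.4976 -0.2266  0.102 ] [ 0.0036 -0.0097  0.1435]
(308, 188) 0.076 [ 0.5015 -0.233   0.076 ] [-0.0039 -0.0107  0.1695]
(321, 188) 0.102 [ 0.5068 -0.2195  0.102 ] [0.0036 0.0019 0.1435]
(321, 188) 0.076 [ 0.5115 -0.2253  0.076 ] [-0.0039  0.002   0.1695]
```

View pics/crop2.png

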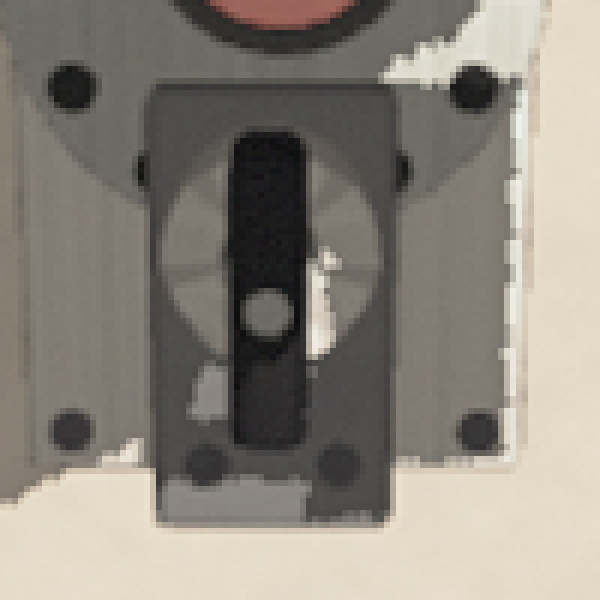

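The bar centre is about 4 mm off along tool y and on line in x. Now descending.

{"name": "drive_tool", "arguments": {
  "newtons": 20,
  "rows": [
    {"x": 0.0, "y": -0.004, "z": 0.04, "spin": 0.0, "fingers": 1.0},
    {"x": 0.0, "y": -0.004, "z": 0.08, "spin": 0.0, "fingers": 1.0},
    {"x": 0.0, "y": -0.004, "z": 0.12, "spin": 0.0, "fingers": 1.0},
    {"x": 0.0, "y": -0.004, "z": 0.14, "spin": 0.0, "fingers": 0.5},
    {"x": 0.0, "y": -0.004, "z": 0.149, "spin": 0.0, "fingers": 0.0},
    {"x": 0.0, "y": -0.004, "z": 0.149, "spin": 0.0, "fingers": -0.4},
    {"x": 0.0, "y": -0.004, "z": 0.149, "spin": 0.0, "fingers": -0.4}
  ]
}}

```text
time_s: 2.58
tcp_pos: [0.5025, -0.2292, 0.0977]
eef_rot: [179.9, 0.1, 127.5]
contact_force: [0.3, 0.8, -0.3]
gripper_width: 0.0532
gripper_force: 0.0
```

Run:
```python
from h import *
s=sensors.get_state(); c=cap('wrist','w3.png'); d=cap('scene','s3.png')
a=cv2.resize(c['pixels'][180:380,160:480,::-1],(400,250)); b=cv2.resize(d['pixels'][150:300,310:550,::-1],(400,250))
cv2.imwrite('pics/c3.png',cv2.resize(np.hstack([a,b]),(800,250)))
print(s['tcp_pos'],s['gripper_width'],s['contact_force'])
```

```text
[ 0.50252862 -0.22922282  0.09765151] 0.053152639129931185 [ 0.32699248  0.75464407 -0.29434036]
```

View pics/c3.png

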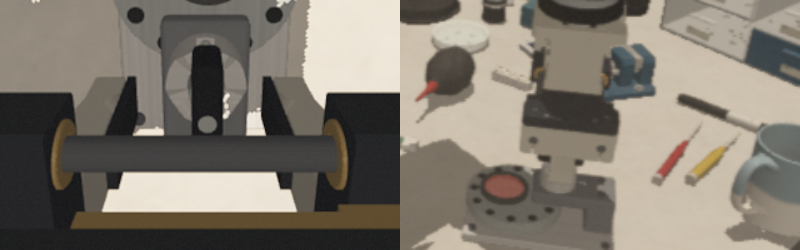

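Bar and jaws look clear of each other, with the bar slightly right of the jaw centre (crop about 207 against 200). I'll check by projection.

Run:
```python
from h import *
s=sensors.get_state(); c=cams.capture('wrist')
g=cv2.cvtColor(c['pixels'],cv2.COLOR_RGB2GRAY)
for row in (225,235,260):
    x=np.where(g[row,290:360]<40)[0]+290; print(row,x.min(),x.max())
    for z in (.102,): print(wback(s,c,((x.min()+x.max())/2,row),z))
Rt=Ro.from_euler('xyz',s['eef_rot'],degrees=True).as_matrix()
q=wback(s,c,(160+207/1.25,180+125/1.25),.102); print('dot tool',Rt.T@(q-s['tcp_pos']))
x0=c['T_tool_cam']; print(s['tcp_pos'],s['eef_rot'])
for row in (235,260):
    x=np.where(g[row,290:360]<40)[0]+290
    print('tool',Rt.T@(wback(s,c,((x.min()+x.max()+1)/2,row),.102)-s['tcp_pos']))
```

```text
225 314 335
[ 0.48698069 -0.20422317  0.102     ]
235 313 337
[ 0.49009691 -0.2078741   0.102     ]
260 313 337
[ 0.4977231  -0.21768534  0.102     ]
dot tool [ 0.00149251  0.00342608 -0.00438889]
[ 0.50254009 -0.22901561  0.09760875] [1.79927982e+02 7.45460790e-02 1.27509819e+02]
tool [ 0.0243415   0.00323009 -0.00441886]
tool [ 0.0119152   0.00331135 -0.00440259]
```

Two estimates agree: shift +1.5 mm in x and +3.4 mm in y. Correcting and closing.

{"name": "drive_tool", "arguments": {
  "newtons": 30,
  "rows": [
    {"x": 0.0015, "y": 0.0034, "z": 0.0, "spin": 0.0, "fingers": -0.4},
    {"x": 0.0015, "y": 0.0034, "z": 0.0, "spin": 0.0, "fingers": -0.4},
    {"x": 0.0015, "y": 0.0034, "z": 0.0, "spin": 0.0, "fingers": -1.0},
    {"x": 0.0015, "y": 0.0034, "z": 0.0, "spin": 0.0, "fingers": -1.0},
    {"x": 0.0015, "y": 0.0034, "z": 0.0, "spin": 0.0, "fingers": -1.0},
    {"x": 0.0015, "y": 0.0034, "z": 0.0, "spin": 0.0, "fingers": -1.0},
    {"x": 0.0015, "y": 0.0034, "z": 0.0, "spin": 0.0, "fingers": -1.0},
    {"x": 0.0015, "y": 0.0034, "z": 0.0, "spin": 0.0, "fingers": -1.0}
  ]
}}

```text
time_s: 3.72
tcp_pos: [0.5037, -0.2256, 0.0967]
eef_rot: [-180.0, 0.0, 127.5]
contact_force: [-2.3, 0.5, 4.6]
gripper_width: 0.0118
gripper_force: 34.8
```

Gripped at 11.8 mm with small side force. Lifting 20 mm.

{"name": "drive_tool", "arguments": {
  "newtons": 40,
  "rows": [
    {"x": 0.0, "y": 0.0, "z": 0.0, "spin": 0.0, "fingers": -1.0},
    {"x": 0.0, "y": 0.0, "z": -0.005, "spin": 0.0, "fingers": -1.0},
    {"x": 0.0, "y": 0.0, "z": -0.01, "spin": 0.0, "fingers": -1.0},
    {"x": 0.0, "y": 0.0, "z": -0.015, "spin": 0.0, "fingers": -1.0},
    {"x": 0.0, "y": 0.0, "z": -0.0205, "spin": 0.0, "fingers": -1.0},
    {"x": 0.0, "y": 0.0, "z": -0.0205, "spin": 0.0, "fingers": -1.0},
    {"x": 0.0, "y": 0.0, "z": -0.0205, "spin": 0.0, "fingers": -1.0}
  ]
}}

```text
time_s: 4.6
tcp_pos: [0.5036, -0.2255, 0.1169]
eef_rot: [-180.0, -0.0, 127.5]
contact_force: [2.0, -2.3, -10.8]
gripper_width: 0.0118
gripper_force: 43.3
```

Lift is about 20 mm and the force matches the spring (about 10 N). Now the first half of the twist, counter-clockwise.

{"name": "drive_tool", "arguments": {
  "newtons": 40,
  "rows": [
    {"x": 0.0, "y": 0.0, "z": 0.0, "spin": -0.1, "fingers": -1.0},
    {"x": 0.0, "y": 0.0, "z": 0.0, "spin": -0.2, "fingers": -1.0},
    {"x": 0.0, "y": 0.0, "z": 0.0, "spin": -0.3, "fingers": -1.0},
    {"x": 0.0, "y": 0.0, "z": 0.0, "spin": -0.4, "fingers": -1.0},
    {"x": 0.0, "y": 0.0, "z": 0.0, "spin": -0.5, "fingers": -1.0},
    {"x": 0.0, "y": 0.0, "z": 0.0, "spin": -0.5, "fingers": -1.0}
  ]
}}

```text
time_s: 5.35
tcp_pos: [0.5031, -0.2259, 0.1167]
eef_rot: [-179.9, -0.1, 156.2]
contact_force: [1.9, -5.3, -11.2]
gripper_width: 0.0122
gripper_force: 44.3
```

{"name": "drive_tool", "arguments": {
  "newtons": 40,
  "rows": [
    {"x": 0.0, "y": 0.0, "z": 0.0, "spin": -0.1, "fingers": -1.0},
    {"x": 0.0, "y": 0.0, "z": 0.0, "spin": -0.2, "fingers": -1.0},
    {"x": 0.0, "y": 0.0, "z": 0.0, "spin": -0.3, "fingers": -1.0},
    {"x": 0.0, "y": 0.0, "z": 0.0, "spin": -0.4, "fingers": -1.0},
    {"x": 0.0, "y": 0.0, "z": 0.0, "spin": -0.5, "fingers": -1.0},
    {"x": 0.0, "y": 0.0, "z": 0.0, "spin": -0.55, "fingers": -1.0},
    {"x": 0.0, "y": 0.0, "z": 0.0, "spin": -0.55, "fingers": -1.0},
    {"x": 0.0, "y": 0.0, "z": 0.0, "spin": -0.55, "fingers": -1.0}
  ]
}}

```text
time_s: 6.35
tcp_pos: [0.503, -0.2265, 0.1169]
eef_rot: [-179.9, -0.1, -172.4]
contact_force: [0.1, -8.5, -10.5]
gripper_width: 0.0116
gripper_force: 44.0
```

Run:
```python
from h import *
s=sensors.get_state(); c=cap('wrist','w4.png'); print(s['tcp_pos'],s['contact_force'],s['moment'],s['joints'])
cv2.imwrite('pics/c4.png',cv2.resize(c['pixels'][180:380,160:480,::-1],(640,400)))
```

```text
[ 0.50303226 -0.22652733  0.11685834] [  0.07274728  -8.5325028  -10.48385746] [-3.33664484 -0.24149181  0.06071906] [ -3.85091118  15.95081644 -24.62805117   0.09070097 -49.50473942
 -78.6313231 ]
```

View pics/c4.png

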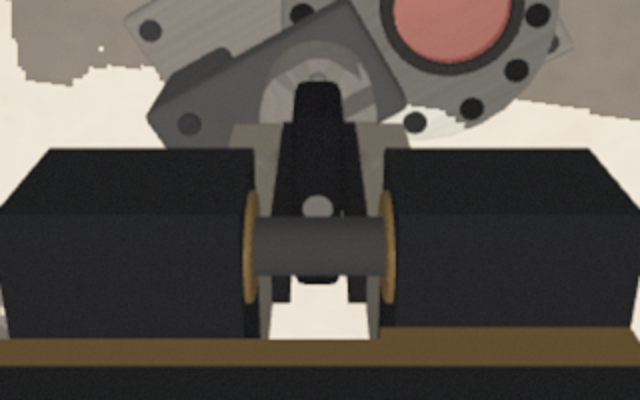

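The bar (crop x about 318) is held in the jaws and turned 60° from the bracket. Now lowering into the rest notch.

{"name": "drive_tool", "arguments": {
  "newtons": 40,
  "rows": [
    {"x": 0.0, "y": 0.0, "z": 0.003, "spin": 0.0, "fingers": -1.0},
    {"x": 0.0, "y": 0.0, "z": 0.006, "spin": 0.0, "fingers": -1.0},
    {"x": 0.0, "y": 0.0, "z": 0.008, "spin": 0.0, "fingers": -1.0},
    {"x": 0.0, "y": 0.0, "z": 0.01, "spin": 0.0, "fingers": -1.0},
    {"x": 0.0, "y": 0.0, "z": 0.01, "spin": 0.0, "fingers": -1.0},
    {"x": 0.0, "y": 0.0, "z": 0.01, "spin": 0.0, "fingers": -1.0}
  ]
}}

```text
time_s: 7.15
tcp_pos: [0.5031, -0.2266, 0.1073]
eef_rot: [-179.9, -0.1, -172.4]
contact_force: [-0.6, -7.9, -7.1]
gripper_width: 0.0118
gripper_force: 44.2
```

{"name": "drive_tool", "arguments": {
  "newtons": 20,
  "rows": [
    {"x": 0.0, "y": 0.0, "z": 0.0, "spin": 0.0, "fingers": -0.5},
    {"x": 0.0, "y": 0.0, "z": 0.0, "spin": 0.0, "fingers": 0.0},
    {"x": 0.0, "y": 0.0, "z": 0.0, "spin": 0.0, "fingers": 0.3},
    {"x": 0.0, "y": 0.0, "z": 0.0, "spin": 0.0, "fingers": 0.3},
    {"x": 0.0, "y": 0.0, "z": 0.0, "spin": 0.0, "fingers": 0.3},
    {"x": 0.0, "y": 0.0, "z": -0.03, "spin": 0.0, "fingers": 0.3},
    {"x": 0.0, "y": 0.0, "z": -0.07, "spin": 0.0, "fingers": 0.3},
    {"x": 0.0, "y": 0.0, "z": -0.12, "spin": 0.0, "fingers": 0.5},
    {"x": 0.0, "y": 0.0, "z": -0.14, "spin": 0.0, "fingers": 0.5},
    {"x": 0.0, "y": 0.0, "z": -0.14, "spin": 0.0, "fingers": 0.5}
  ]
}}

```text
time_s: 8.4
tcp_pos: [0.5046, -0.2257, 0.2491]
eef_rot: [-179.9, 0.2, -172.3]
contact_force: [-0.2, -0.2, -0.5]
gripper_width: 0.0657
gripper_force: 0.0
```

Run:
```python
from h import *
s=sensors.get_state(); c=cap('wrist','w5.png'); d=cap('scene','s5.png'); print(s['tcp_pos'],s['contact_force'])
a=cv2.resize(c['pixels'][120:270,220:420,::-1],(400,300)); b=cv2.resize(d['pixels'][195:315,340:500,::-1],(400,300))
cv2.imwrite('pics/c5.png',np.hstack([a,b]))
```

```text
[ 0.50464787 -0.22566633  0.24905131] [-0.21544582 -0.18463657 -0.45876866]
```

View pics/c5.png

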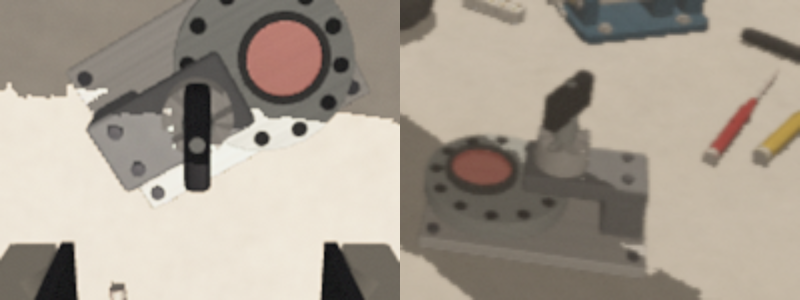

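The grip (wrist crop about (197,137)) stands turned 60° and raised clear of the collar after release, and nothing is touching the gripper.

```bash
python3 -c "
from plant import r
print(r.close_job())"
```

```text
the job is handed in; nothing more can be done
None
```

The round turntable's plunger was pulled up about 20 mm, twisted 60° counter-clockwise and let down at the rest notch; after release the last pictures show it still raised and turned. The slide stage's plunger was never touched, and the job was handed in after about 8.5 s, with no verdict returned.

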